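Make up the pipe-support kit and the pipe-joint kit

ROBOT

A 6-joint arm with a two-finger parallel gripper is mounted at the origin on the work surface. World frame = base frame: x ahead of the robot, y to its left, z up, the work surface at z = 0. Lengths are in m, angles in rad, forces in N, time in s.
With the tool pointing down it reaches from about 0.275 to 0.75 m from the base axis. Payload 10.2 kg.
Tool frame: the origin (TCP) lies at the very end of the fingers, on their centre line; the grasp point (between the pads) lies env.grasp_offset behind it (env.grasp_offset is the distance from the TCP to the grasp point, in m); z points along the fingers, y is the line along which they close (so a half turn about z gives the same grasp; the last joint's range is limited). The gripper opens to 85 mm and grips with 20 to 120 N. Pads are 22 mm wide; open, the fingers measure 114 mm over their backs; the gripper's body (76 mm by 85 mm) begins 54 mm behind the grasp point. The pads swing forward as they close: fully open they stand 13 mm farther back than shut.
Start: joints at [1.053, 0.313, 1.498, -0, 1.331, -0.223], TCP at [0.153, 0.502, 0.231] pointing down, gripper open.
Joint ranges: [-2.94, 2.94], [-0.97, 2.17], [0.19, 2.56], [-1.23, 4.37], [0.02, 3.11], [-2.88, 2.88]. Speed limits (rad/s): [2.39, 2.39, 3.01, 3.14, 3.14, 3.14].

INTERFACE

Orientations are given as [roll, pitch, yaw] about the fixed x, y, z axes, in that order (R = Rz(yaw) Ry(pitch) Rx(roll)).
In Python, from rig import env gives the robot as it stands.
- The arm moves only by the shell command python3 -m handwheel 'ROWS'. ROWS is JSON, a list of rows, each a list of 3 entries, a list of its own where there are three numbers: the turn, a rotation vector about the tool's x, y, z in rad, then the shift along the tool's x, y, z in mm, then the opening, from 0 (shut) to 1 (fully open). A call has 1 to 12 rows; each row shifts and turns the commanded pose from where the row before left it, along the tool's axes as they then stand; what a row does not reach is not made up. A row lasts 1/8 s, in which the tool goes at most 62.5 mm and 10.7 degrees, less where a joint would pass 70% of its speed; a pose out of reach is approached as far as the arm can. A call is refused whole if a number of a shift passes 62.5 or a number of a turn 0.188, either way. A call with a gripper value outside its range is refused whole. The fingers move at their own pace and stop on an object; the grip force is fixed at half the most. Time passes only in rows, so rows that do not move let the fingers close. It gives the time, the measured TCP pose, the force, the opening and the grip force at its end, in the units of the state.
- env.get_state(): the state, without advancing time (a new reading comes with each control period).
- env.camera(name): name is "scene" or "top" or "wrist"; returns a dict with "pixels" (420x560x3 uint8, blue, green, red), "fx", "fy", "cx", "cy" (pixels), "D" ([k1, k2, p1, p2, k3] as OpenCV has them; the pictures are not rectified), "extrinsics" (4x4, takes a point from world to camera coordinates). Camera axes: x right, y up, looking along -z (the intrinsics and any distortion apply to the point x, -y, -z); pixel columns grow to the right and rows downward; lengths in m; the calibration is good to about 2 mm. A picture is of the moment at which its call begins. There is no depth.
- env.job_done(): hands the job in; it is judged then, once.
The state is a dict: "t": time; "joint_positions": joint angles; "dq": joint speeds; "joint_torque": joint torques, N m; "tcp_pos": TCP position; "tool_rot": TCP orientation; "ft_force": force on the tool from outside, world axes, zero at the start; "moment": the same for the moment, N m; "grip_width": finger opening in m; "grasp_force": force on a finger pad.
Only numpy, scipy, OpenCV 4.12 (cv2) and the standard library are available. Lean on these libraries where they do the work, as an engineer would, in place of code of your own. Each camera call takes 0.05 s, during which the arm holds its last target. There are 200 camera calls.

TASK

Make up the two kits on the bench: in the two-bay tray with the bracket, thread the collared pin, tapered end down, through both ears of the bracket until its collar sits on the upper ear, and stand the short sleeve in the empty bay. In the three-bay tray, stand the flange in the large bay and the long sleeve and the hex plug in the two small bays, one in each, whichever way round. These four must stand flat on the tray floor, the same way up as in the stock, with everything let go and still; do not knock over or push away the spray can or the amber jar.

Things in the scene. Friction and masses are not known exactly. Their poses are not given: they have to be found in the camera images.
- pin: Loose round steel pin, 90 mm tall, standing upright on its tapered end among the stock. Origin: centre of its underside, z up along the pin. Shank diameter 20 mm from z = 6 to 56 mm (below z = 6 it tapers to 15 mm at the foot); collar diameter 32 mm from z = 56 to 62 mm; above the collar a grip stub, diameter 20 mm, from z = 62 to 90 mm. 0.14 to 0.28 kg.
- short_sleeve: Loose steel tube standing on end, outer diameter 34 mm, bore 24 mm, 42 mm tall. Origin: centre of its underside, z up along the tube. 0.08 to 0.17 kg.
- long_sleeve: Loose steel tube like the short sleeve, outer diameter 34 mm, bore 24 mm, but 80 mm tall, standing on end. Origin: centre of its underside, z up along the tube. 0.15 to 0.31 kg.
- flange: Loose steel flange lying flat, neck up: disc diameter 70 mm, 12 mm thick, with four dark bolt holes, and on it a central solid neck, diameter 36 mm, from z = 12 to 42 mm. Origin: centre of its underside, z up. 0.28 to 0.56 kg.
- hex_plug: Loose brass pipe plug standing on its hexagonal head: hexagon 36 mm across flats, 14 mm thick, and above it a round threaded stub, diameter 26 mm, from z = 14 to 40 mm. Origin: centre of its underside, z up. 0.13 to 0.25 kg.
- bracket: Grey bracket fixed in support_tray's large bay: two level ears 56 x 56 x 8 mm, each with a vertical 23 mm bore, one above the other. Origin: on the bore axis at the underside (on the tray floor), z up. Lower ear z = 14 to 22 mm, upper z = 52 to 60 mm, open gap between; a web joins them at x = 28 to 36 mm, z 0 to 60 mm. With the pin's collar on the upper ear the pin's foot is at z = 4 mm.
- support_tray: Bare metal tray fixed to the bench, two bays in a row along its y, 98 mm (x) by 162 mm (y); floor 4 mm thick, walls and divider 4 mm thick, tops at z = 14 mm. Origin: centre of its underside, z up. Large bay with the bracket (bore axis at y = -32 mm): y = -77 to 13 mm; empty small bay: y = 17 to 77 mm, centre 47 mm; both x = -45 to 45 mm.
- joint_tray: Bare metal tray fixed to the bench, three empty bays in a row along its y, 98 mm (x) by 226 mm (y); floor 4 mm thick, walls and dividers 4 mm thick, tops at z = 14 mm. Origin: centre of its underside, z up. Large bay y = -109 to -19 mm (centre -64 mm); small bays y = -15 to 45 mm (centre 15 mm) and y = 49 to 109 mm (centre 79 mm); all x = -45 to 45 mm.
- spray_can: Bystander, to be left alone: loose upright blue spray can with black cap, diameter 60 mm, 155 mm tall, standing beyond the end of a tray. Origin: centre of its underside.
- jar: Bystander, to be left alone: loose open amber glass jar, mouth diameter 72 mm, 75 mm tall, standing beyond the end of the other tray. Origin: centre of its underside.
Mind the look-alikes: they are no part of the job. What is shaped like the long_sleeve but yellow is not meant. What is shaped like the pin but turquoise is not meant.

How it is judged:
By the outcome, as a careful person would: the job done as asked, in the order asked, and still so for the second after the job is handed in, with the robot touching nothing.
It also fails if it takes over 112 s, if anything falls off the work surface, if the arm or the gripper's body presses on something with over 40 N, if the wrist force passes 120 N, or if a joint passes its speed limit or range.

## Working session

There is one attempt and no reset: what is moved stays moved. The work goes in short steps, Python scripts to look and compute and a shell command to move; the robot and the scene stay as the last step left them, time stands still between calls to the robot, and variables do not carry over. Pictures are saved under pics/ and viewed, at most 17 in all, crops included, and the job is handed in when it is done.

```bash
ls; mkdir -p pics; cat > look.py <<'E'
import numpy as np, cv2, sys, pickle
from rig import env
def snap(n,tag):
    c=env.camera(n); cv2.imwrite(f'pics/{tag}.png',c['pixels']); pickle.dump(c,open(f'pics/{tag}.pkl','wb')); return c
def K(c): return np.array([[c['fx'],0,c['cx']],[0,c['fy'],c['cy']],[0,0,1.]])
def ray(c,uv):
    p=cv2.undistortPoints(np.array(uv,float).reshape(-1,1,2),K(c),np.array(c['D'],float)).reshape(-1,2)
    d=np.c_[p[:,0],-p[:,1],-np.ones(len(p))]; E=np.array(c['extrinsics']); R=E[:3,:3]; t=E[:3,3]
    return -R.T@t, d@R
def onplane(c,uv,z):
    o,d=ray(c,uv); return o+d*((z-o[2])/d[:,2])[:,None]
def proj(c,P):
    E=np.array(c['extrinsics']); q=np.atleast_2d(P)@E[:3,:3].T+E[:3,3]; q=q*[1,-1,-1]
    return cv2.projectPoints(q,np.zeros(3),np.zeros(3),K(c),np.array(c['D'],float))[0].reshape(-1,2)
E
python3 - <<'E'
from look import *
for n in ['scene','top','wrist']:
    c=snap(n,n+'0'); print(n,c['fx'],c['D'],np.round(np.linalg.inv(c['extrinsics']),3).tolist())
print(env.grasp_offset, env.get_state())
a=[cv2.imread(f'pics/{n}0.png') for n in ['scene','top','wrist']]
E
```

```text
pics
scene 415.91941531922873 [0.0245461 0.        0.        0.        0.       ] [[0.54, -0.577, 0.613, 1.187], [0.842, 0.363, -0.399, -0.416], [0.008, 0.731, 0.682, 0.759], [0.0, 0.0, 0.0, 1.0]]
top 427.37494406780496 [0.02406979 0.         0.         0.         0.        ] [[-0.018, 0.995, -0.099, 0.433], [-0.999, -0.021, -0.027, -0.008], [-0.028, 0.099, 0.995, 1.034], [0.0, 0.0, 0.0, 1.0]]
wrist 315.0455296190534 [-0.02310804  0.          0.          0.          0.        ] [[0.291, -0.918, -0.269, 0.084], [0.957, 0.279, 0.083, 0.524], [-0.001, -0.281, 0.96, 0.374], [0.0, 0.0, 0.0, 1.0]]
0.0187 {'t': 0.15, 'joint_positions': array([ 1.05257840e+00,  3.13292287e-01,  1.49825257e+00, -1.86089528e-05,
        1.33095908e+00, -2.23426969e-01]), 'dq': array([ 0.00176981, -0.00072633, -0.0030558 , -0.0005293 ,  0.001188  ,
        0.00126809]), 'joint_torque': array([ 2.36737120e-03, -4.12361276e+01, -2.59797156e+01, -2.10424309e-04,
        3.23214634e-03,  3.83456245e-05]), 'tcp_pos': array([0.15247041, 0.50218139, 0.23088523]), 'tool_rot': array([-3.14070002e+00, -1.84291617e-04,  2.84680604e+00]), 'ft_force': array([0.40854178, 0.25047993, 0.85510289]), 'moment': array([-0.00091263, -0.04920278,  0.03313757]), 'grasp_force': 0.0, 'grip_width': 0.08559499571329603}
```

View pics/top0.png

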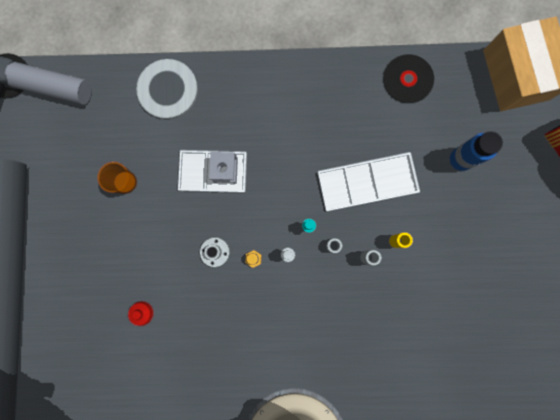

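View pics/scene0.png

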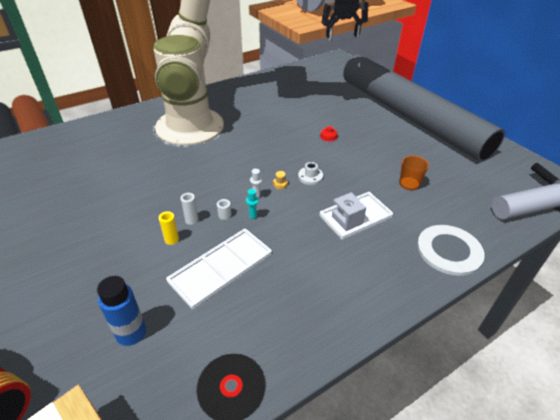

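The top view shows the flange (214,252), hex plug (253,259), pin (288,255), turquoise decoy (309,226), short sleeve (335,246), long sleeve (373,258), yellow decoy (404,240), support tray (212,171) with the bracket on its right, joint tray (368,181), jar (116,179) and can (475,150). The scene view agrees with that order.

```bash
python3 - <<'E'
from look import *
im=cv2.imread('pics/top0.png')
cv2.imwrite('pics/top0c.png',cv2.resize(im[140:275,170:435],None,fx=3,fy=3,interpolation=cv2.INTER_CUBIC))
c=pickle.load(open('pics/top0.pkl','rb'))
hsv=cv2.cvtColor(im,cv2.COLOR_BGR2HSV)
m=((hsv[...,2]>105)).astype(np.uint8); m[:140]=0;m[280:]=0
n,l,s,ce=cv2.connectedComponentsWithStats(m)
for i in range(1,n):
    if s[i,4]>60: print(s[i],ce[i].round(1),onplane(c,[ce[i]],0.04)[0].round(4))
# tray rects
for nm,x0,x1 in (('sup',170,255),('joint',310,425)):
    mm=((hsv[...,2]>150)).astype(np.uint8); mm[:,:x0]=0; mm[:,x1:]=0; mm[:140]=0; mm[218:]=0
    pts=cv2.findNonZero(mm); r=cv2.minAreaRect(pts); b=cv2.boxPoints(r); print(nm,r); print(onplane(c,b,0.014).round(4)); print(onplane(c,[r[0]],0.014).round(4))
E
```

```text
[ 177  149   71   44 2836] [211.7 170.6] [0.6326 0.1825 0.04  ]
[ 317  151  104   61 4191] [368.6 181.2] [ 0.5985 -0.1863  0.04  ]
[ 97 161  30  31 130] [106.7 172.7] [0.6331 0.4328 0.04  ]
[114 172  21  20 330] [124.  181.6] [0.6107 0.391  0.04  ]
[303 218  14  15 166] [309.5 224.9] [ 0.4989 -0.0459  0.04  ]
[396 232  18  17 190] [404.4 239.7] [ 0.4604 -0.2627  0.04  ]
[199 237  31  31 643] [214.6 251.8] [0.4407 0.176  0.04  ]
[327 238  16  16 139] [334.8 245.3] [ 0.4504 -0.1029  0.04  ]
[281 247  15  16 191] [288.2 254.4] [0.4316 0.0051 0.04  ]
[246 249  16  19 237] [253.5 258.4] [0.4239 0.0856 0.04  ]
[365 249  18  17 151] [373.7 257.2] [ 0.4217 -0.1912  0.04  ]
sup ((211.97108459472656, 170.71360778808594), (67.52847290039062, 40.70275115966797), 1.3639276027679443)
[[0.5912 0.2702 0.014 ]
 [0.6917 0.2683 0.014 ]
 [0.6837 0.1028 0.014 ]
 [0.5837 0.1062 0.014 ]]
[[0.6374 0.1867 0.014 ]]
joint ((368.55816650390625, 181.28062438964844), (41.80615234375, 96.0550537109375), 78.28752136230469)
[[ 0.6317 -0.0689  0.014 ]
 [ 0.6737 -0.2957  0.014 ]
 [ 0.5739 -0.311   0.014 ]
 [ 0.5319 -0.0865  0.014 ]]
[[ 0.6026 -0.1909  0.014 ]]
```

View pics/top0c.png

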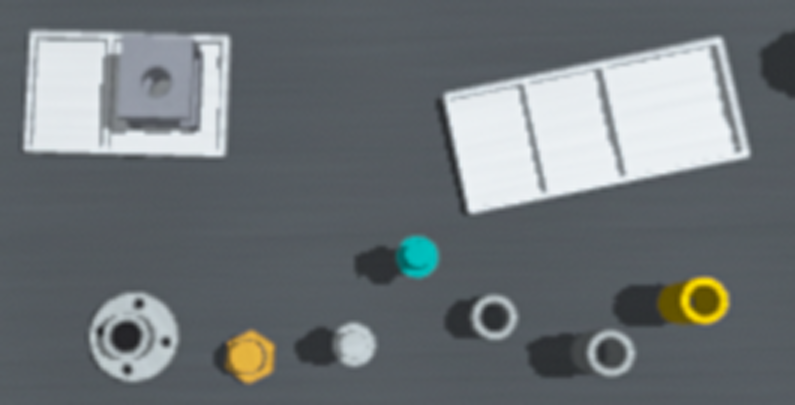

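The crop shows large joint bay on the right (world −y) and the empty support bay on the left (+y). I'll move above the pin, with the tool at yaw π.

```bash
cat >> look.py <<'E'
def go(x,y,z,yaw=np.pi):
    s=env.get_state(); p=s['tcp_pos']; y0=s['tool_rot'][2]; d=(np.array([x,y,z])-p)*1000
    dy=(yaw-y0+np.pi)%(2*np.pi)-np.pi; c,sn=np.cos(yaw),np.sin(yaw)
    print('turn z',round(-dy,3),'then shift',np.round([c*d[0]+sn*d[1], sn*d[0]-c*d[1], -d[2]],1),'t',round(s['t'],2))
E
python3 -m handwheel '[[[0,0,-0.147],[0,0,0],1],[[0,0,-0.148],[0,0,0],1],[[0,0,0],[-28,-50,3],1],[[0,0,0],[-28,-50,3],1],[[0,0,0],[-28,-50,3],1],[[0,0,0],[-28,-50,3],1],[[0,0,0],[-28,-50,3],1],[[0,0,0],[-28,-50,3],0.6],[[0,0,0],[-28,-50,3],0.6],[[0,0,0],[-28,-50,3],0.6],[[0,0,0],[-28,-50,3],0.6],[[0,0,0],[-28,-47,3],0.6]]'
```

```text
t: 1.65
tcp_pos: [0.4332, 0.0035, 0.2012]
tool_rot: [3.142, 0.0, 3.141]
ft_force: [0.9, 1.4, 0.8]
grip_width: 0.0512
grasp_force: 0.0
```

```bash
python3 - <<'E'
from look import *
s=env.get_state();print(s['tcp_pos'],s['tool_rot'],s['dq'].round(3))
go(.4316,.0051,.2)
c=snap('wrist','w1')
E
```

```text
[0.43322507 0.00347396 0.2012003 ] [3.14154471e+00 1.22413488e-04 3.14118100e+00] [-0.782  0.482 -0.482  0.003 -0.005 -0.78 ]
turn z -0.0 then shift [1.6 1.6 1.2] t 1.65
```

View pics/w1.png

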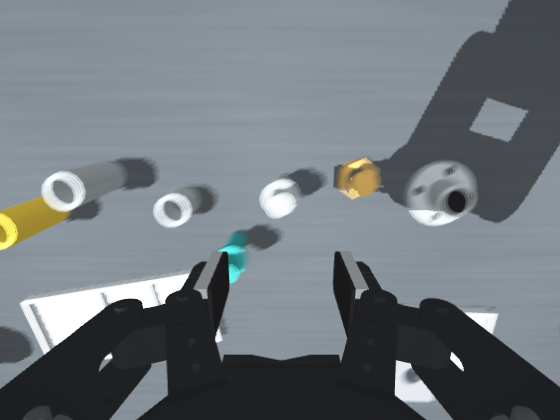

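The wrist view shows every stock item: pin top at about (279,198), short sleeve (174,210), long sleeve (65,190), hex (360,178), flange (445,195). The arm was still moving, so I'll settle and then measure.

```bash
python3 -m handwheel '[[[0,0,0],[0,0,0],0.5],[[0,0,0],[0,0,0],0.5]]'
python3 - <<'E'
from look import *
c=snap('wrist','w2'); im=c['pixels']
o,_=ray(c,[[280,210]]); print('cam',o.round(4)); go(.4316,.0051,.2)
print('tcp px',proj(c,[env.get_state()['tcp_pos']]).round(1))
hsv=cv2.cvtColor(im,cv2.COLOR_BGR2HSV)
m=((im.min(2)>175)).astype(np.uint8); n,l,s,ce=cv2.connectedComponentsWithStats(m)
for i in range(1,n):
    if s[i,4]>60: print(s[i],ce[i].round(1))
# predicted pin from top estimate
print(proj(c,[[.4316,.0051,.09],[.4316,.0051,.062]]).round(1))
cv2.imwrite('pics/w2c.png',cv2.resize(im[140:260,30:510],None,fx=1.66,fy=1.66*2.5/1.66,interpolation=cv2.INTER_CUBIC)) if 0 else cv2.imwrite('pics/w2c.png',cv2.resize(im[160:235,230:330],None,fx=8,fy=8,interpolation=cv2.INTER_CUBIC))
E
```

```text
t: 1.95
tcp_pos: [0.4322, 0.0062, 0.2013]
tool_rot: [3.141, -0.0, -3.141]
ft_force: [-0.2, -0.2, 0.9]
grip_width: 0.0427
grasp_force: 0.0
cam [0.3602 0.0069 0.3443]
turn z 0.002 then shift [ 0.6 -1.2  1.4] t 2.0
tcp px [[279.5 265.8]]
[ 45 172  38  37 553] [ 63.6 189.8]
[264 179  32  37 740] [278.5 198.1]
[157 193  33  33 442] [172.9 209. ]
[415 211  44  14 339] [434.6 217. ]
[  21  272  180   85 4757] [ 97.6 305.1]
[455 312  41  26 551] [479.2 321.4]
[437 353  15  16  87] [445.3 360.1]
[389 360  39  42 761] [403.4 385.7]
[[278.5 204.4]
 [278.7 196.2]]
```

View pics/w2c.png

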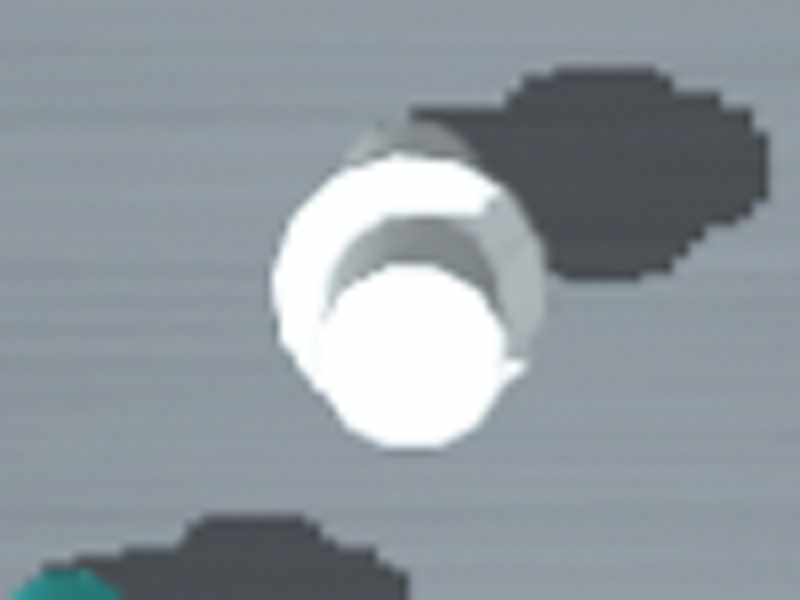

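The pin's stub top is centred at about (281.2,204.6) px and its collar at (281.2,196.6).

```bash
python3 - <<'E'
from look import *
c=pickle.load(open('pics/w2.pkl','rb')); t=pickle.load(open('pics/top0.pkl','rb'))
for nm,uv,tv,z in [('pin',[280.8,204.2],None,.09),('collar',[280.8,196.2],[288.2,254.4],.062),('short',[172.9,209],[334.8,245.3],.042),('long',[63.6,189.8],[373.7,257.2],.08)]:
    print(nm,onplane(c,[uv],z)[0].round(4), onplane(t,[tv],z)[0].round(4) if tv else '')
# flange disc (top), hex
im=t['pixels']; hsv=cv2.cvtColor(im,cv2.COLOR_BGR2HSV)
print('flange top',onplane(t,[[214.1,251.8]],.012).round(4),'hex top',onplane(t,[[253.5,258.4]],.014).round(4))
im=c['pixels'];hsv=cv2.cvtColor(im,cv2.COLOR_BGR2HSV)
m=cv2.inRange(hsv,(10,110,80),(25,255,255));m[:, :300]=0
n,l,s,ce=cv2.connectedComponentsWithStats(m);i=1+s[1:,4].argmax();print('hex',s[i],ce[i],onplane(c,[ce[i]],.02).round(4))
g=cv2.cvtColor(im,cv2.COLOR_BGR2GRAY)
for r in (255,262,270,280,290): 
    row=g[r,200:370]; print(r,''.join('#' if v<75 else '+' if v<120 else '.' for v in row))
E
```

```text
pin [0.4314 0.007  0.09  ] 
collar [0.4316 0.007  0.062 ] [0.4316 0.0047 0.062 ]
short [ 0.4499 -0.1013  0.042 ] [ 0.4505 -0.1029  0.042 ]
long [ 0.4212 -0.1818  0.08  ] [ 0.4221 -0.1838  0.08  ]
flange top [[0.441  0.1824 0.012 ]] hex top [[0.4235 0.088  0.014 ]]
hex [340 158  38  37 862] [359.70649652 178.88283063] [[0.4235 0.0896 0.02  ]]
255 ..............................+#######+......++..............................................................................#######......................................
262 .......+########+...........##########+++.....+.............................................................................+#########+...........########+...............
270 .+###########+...........#############+.....................................................................................+############+...........+###########.........
280 ########++...........+################+.....................................................................................#################.............############+...
290 #############.......##################......................................................................................+##################......+####################
```

```bash
python3 -m handwheel '[[[0,0,0],[0.7,0,20],0.5],[[0,0,0],[0,0,25],0.5],[[0,0,0],[0,0,25],0.5],[[0,0,0],[0,0,25],0.5],[[0,0,0],[0,0,25],0.5],[[0,0,0],[0,0,15],0.5],[[0,0,0],[0,0,0],0.5],[[0,0,0],[0,0,0],0],[[0,0,0],[0,0,0],0],[[0,0,0],[0,0,0],0],[[0,0,0],[0,0,0],0]]'
```

```text
t: 3.38
tcp_pos: [0.4325, 0.0056, 0.0673]
tool_rot: [3.142, 0.002, -3.141]
ft_force: [-0.3, 2.1, 6.4]
grip_width: 0.0177
grasp_force: 58.7
```

```bash
python3 -m handwheel '[[[0,0,0],[0,0,-20],0],[[0,0,0],[0,0,-40],0],[[0,0,0],[0,0,-50],0],[[0,0,0],[0,0,-20],0],[[0,0,0],[-32,18.5,0],0],[[0,0,0],[-42,24.5,0],0],[[0,0,0],[-42,24.5,0],0],[[0,0,0],[-42,24.5,0],0],[[0,0,0],[-42,24.5,0],0],[[0,0,0],[-37,22,0],0],[[0,0,0],[-20,11,0],0],[[0,0,0],[0,0,0],0]]'
python3 - <<'E'
from look import *
c=snap('wrist','w3'); s=env.get_state(); print(s['tcp_pos'],s['dq'].round(2))
print(proj(c,[s['tcp_pos'],s['tcp_pos']-[0,0,.066],[.636,.155,.064]]).round(1))
E
```

```text
t: 4.88
tcp_pos: [0.6892, 0.1556, 0.195]
tool_rot: [-3.141, -0.002, -3.14]
ft_force: [0.2, -0.2, -2.6]
grip_width: 0.018
grasp_force: 59.0
[0.68862963 0.15509806 0.19537943] [-0.01 -0.03  0.03 -0.   -0.01 -0.  ]
[[278.1 265.1]
 [278.9 222.2]
 [279.2 139. ]]
```

View pics/w3.png

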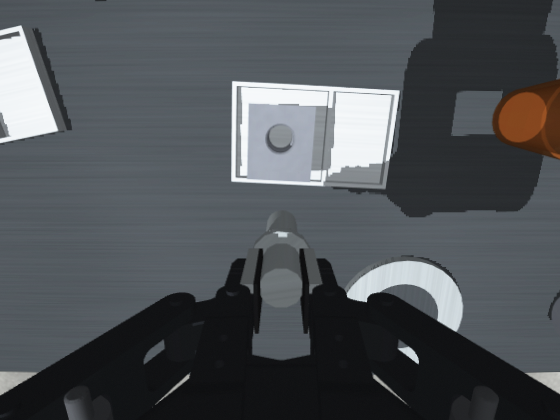

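Bore is at about (280,136) and the held pin's shank at column ~282 with its foot near row 212. I'll measure both numerically.

```bash
python3 - <<'E'
from look import *
c=pickle.load(open('pics/w3.pkl','rb')); im=c['pixels']; g=cv2.cvtColor(im,cv2.COLOR_BGR2GRAY)
print(g[136,255:310]); print(g[115:160,281]); 
for r in (208,211,214,217,220,224,228): print(r,g[r,260:304])
cv2.imwrite('pics/w3c.png',cv2.resize(im[110:310,215:345],None,fx=3,fy=3,interpolation=cv2.INTER_CUBIC))
E
```

```text
[174 174 175 176 176 176 177 176 176 176 150 117  88  75 127 145 144 144
 145 146 145 145 145 144 144 144 144 144 144 144 143 143 142 142 143 143
 138 147 147 159 166 171 172 172 172 171 172 173 173 174 174 174 174 174
 175]
[174 173 174 174 175 175 175 175 160 137 140 148 148 148 146 144 145 146
 145 143 143 144 144 141 141 141 141 143 143 144 146 146 118  84  82  84
  77 103 135 158 171 173 173 173 173]
208 [88 88 88 88 88 88 88 89 88 88 89 88 89 89 88 88 88 89 89 88 89 88 89 88
 89 88 89 89 89 88 88 88 89 89 89 89 89 88 88 88 88 88 89 88]
211 [91 92 92 92 92 92 91 91 92 92 91 92 92 92 94 96 95 94 89 88 86 84 82 82
 84 84 85 88 90 92 92 92 92 91 92 92 92 92 92 92 92 92 92 92]
214 [ 91  92  91  92  90  91  90  90  89  89  93 103 108 106 103  99  96  93
  90  87  86  85  82  82  82  84  83  83  83  82  82  82  86  89  90  89
  89  90  90  90  89  89  89  90]
217 [ 90  90  89  90  89  90  90  89  93 108 113 112 108 105 102  99  96  88
  84  82  83  83  83  82  83  83  84  83  82  82  82  80  80  80  83  89
  90  90  90  90  90  90  90  90]
220 [ 91  90  91  91  91  91  91 102 114 115 113 111 108 103  95  85  81  81
  83  83  82  83  83  81  82  83  84  83  82  81  82  81  81  79  78  84
  89  90  90  89  90  90  90  89]
224 [ 93  93  93  93  93  93  96 113 117 114 111  99  85  81  82  82  82  81
  82  83  83  83  83  82  82  83  84  84  82  81  82  82  81  80  79  78
  81  89  92  91  91  91  91  90]
228 [ 94  94  94  94  95  94 108 116 115  92  79  80  80  81  82  82  83  84
  82  82  82  81  81  81  81  82  82  80  81  79  77  80  81  80  79  78
  79  89  93  93  94  93  94  94]
```

View pics/w3c.png

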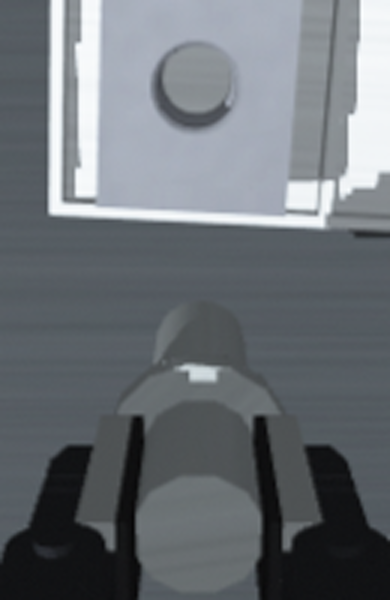

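```bash
python3 - <<'E'
from look import *
c=pickle.load(open('pics/w3.pkl','rb'))
tcp=np.array([.68863,.1551,.1954])
print('bore',onplane(c,[[279.6,138]],.064)); print('bore from pick-view ruler')
print('foot front',onplane(c,[[281.2,210.5]],tcp[2]-.0673)-tcp+[.0075,0,0]); print('stub top',onplane(c,[[281,287.3]],tcp[2]+.0227)-tcp)
im=c['pixels'];hsv=cv2.cvtColor(im,cv2.COLOR_BGR2HSV)
# tray corners (wall tops) seen here
u=np.array([[233,81.5],[399,91],[387,188.5],[232.5,182]])
print(onplane(c,u,.014).round(4))
E
```

```text
bore [[0.63519277 0.15536625 0.064     ]]
bore from pick-view ruler
foot front [[-0.00069169  0.00160441 -0.0673    ]]
stub top [[-0.00083492  0.00143433  0.0227    ]]
[[0.585  0.1103 0.014 ]
 [0.5933 0.2713 0.014 ]
 [0.6904 0.2685 0.014 ]
 [0.6836 0.1058 0.014 ]]
```

```bash
python3 -m handwheel '[[[0,0,0],[15,-0.5,0],0],[[0,0,0],[25,-0.9,0],0],[[0,0,0],[12.5,0,10],0],[[0,0,0],[0,0,20],0],[[0,0,0],[0,0,20],0],[[0,0,0],[0,0,0],0],[[0,0,0],[0,0,0],0]]'
python3 - <<'E'
from look import *
c=snap('wrist','w4'); im=c['pixels']; s=env.get_state(); print(s['tcp_pos'],s['ft_force'],s['dq'].round(3))
cv2.imwrite('pics/w4c.png',cv2.resize(im[150:300,205:355],None,fx=4,fy=4,interpolation=cv2.INTER_CUBIC))
E
```

```text
t: 5.8
tcp_pos: [0.6365, 0.1533, 0.1476]
tool_rot: [3.142, 0.001, 3.142]
ft_force: [0.2, -0.1, -2.3]
grip_width: 0.0177
grasp_force: 59.1
[0.63669879 0.15340193 0.14768345] [-1.21429603 -0.47209179 -2.25652448] [ 0.003  0.002 -0.003  0.001 -0.002  0.001]
```

View pics/w4c.png

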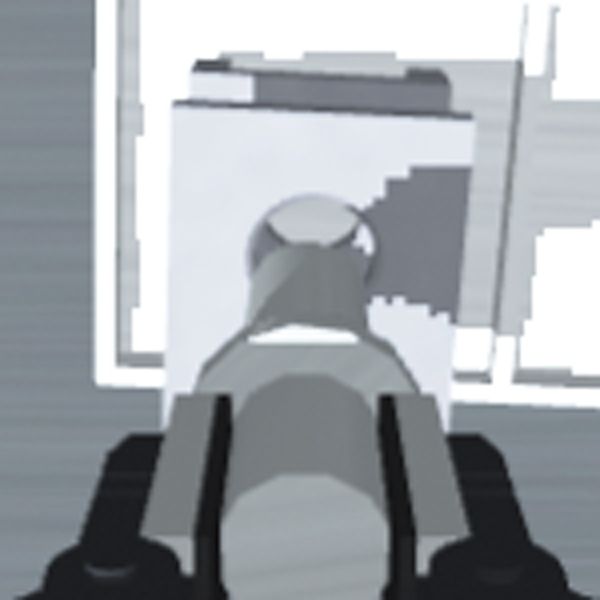

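The pin foot's front edge is at about (283,210), just above the bore, which is centred at about (283,215); they line up sideways. I'll check the fore-aft offset.

```bash
python3 - <<'E'
from look import *
c=pickle.load(open('pics/w4.pkl','rb')); tcp=np.array([.6367,.1534,.1477])
im=c['pixels']; print(np.c_[np.arange(194,240),im[194:240,282].mean(1)].astype(int).tolist())
b=onplane(c,[[282.8,214.8]],.064); bt=onplane(c,[[282.8,198.4]],.064)+[.0115,0,0]
f=onplane(c,[[282.3,209.7]],tcp[2]-.0673)+[.0075,0,0]
print(b,bt,f)
E
```

```text
[[194, 232], [195, 232], [196, 232], [197, 232], [198, 210], [199, 191], [200, 195], [201, 196], [202, 196], [203, 197], [204, 199], [205, 201], [206, 203], [207, 202], [208, 201], [209, 201], [210, 160], [211, 124], [212, 124], [213, 124], [214, 123], [215, 125], [216, 124], [217, 124], [218, 123], [219, 124], [220, 124], [221, 124], [222, 124], [223, 124], [224, 124], [225, 124], [226, 124], [227, 124], [228, 120], [229, 121], [230, 123], [231, 175], [232, 243], [233, 250], [234, 250], [235, 222], [236, 157], [237, 157], [238, 160], [239, 161]]
[[0.63645239 0.1556511  0.064     ]] [[0.63516528 0.15563609 0.064     ]] [[0.63499679 0.15519332 0.0804    ]]
```

```bash
python3 -m handwheel '[[[0,0,0],[-0.8,0.3,0],0],[[0,0,0],[0,0,5],0],[[0,0,0],[0,0,5],0],[[0,0,0],[0,0,4],0],[[0,0,0],[0,0,3],0],[[0,0,0],[0,0,3],0],[[0,0,0],[0,0,3],0],[[0,0,0],[0,0,3],0],[[0,0,0],[0,0,0],0]]'
```

```text
t: 6.98
tcp_pos: [0.6371, 0.1538, 0.12]
tool_rot: [-3.142, -0.0, -3.141]
ft_force: [-0.5, 0.9, -3.1]
grip_width: 0.0181
grasp_force: 59.1
```

```bash
python3 -m handwheel '[[[0,0,0],[0,0,6],0],[[0,0,0],[0,0,8],0],[[0,0,0],[0,0,6],0],[[0,0,0],[0,0,4],0],[[0,0,0],[0,0,3],0],[[0,0,0],[0,0,3],0],[[0,0,0],[0,0,0],0]]'
```

```text
t: 7.85
tcp_pos: [0.6372, 0.1538, 0.0901]
tool_rot: [-3.142, -0.0, -3.141]
ft_force: [-0.1, 0.1, -2.3]
grip_width: 0.0178
grasp_force: 59.1
```

```bash
python3 -m handwheel '[[[0,0,0],[0,0,4],0],[[0,0,0],[0,0,4],0],[[0,0,0],[0,0,3],0],[[0,0,0],[0,0,2],0],[[0,0,0],[0,0,1],0],[[0,0,0],[0,0,0.5],0],[[0,0,0],[0,0,0],0]]'
```

```text
t: 8.72
tcp_pos: [0.6372, 0.1539, 0.0759]
tool_rot: [3.142, 0.0, -3.141]
ft_force: [-0.9, 0.4, -2.1]
grip_width: 0.0181
grasp_force: 59.1
```

```bash
python3 -m handwheel '[[[0,0,0],[0,0,0],0.45],[[0,0,0],[0,0,0],0.45],[[0,0,0],[0,0,0],0.45],[[0,0,0],[0,0,-15],0.45],[[0,0,0],[0,0,-30],0.45],[[0,0,0],[0,0,-40],0.45],[[0,0,0],[0,0,-30],0.45],[[0,0,0],[0,0,0],0.45]]'
python3 - <<'E'
from look import *
c=snap('wrist','w5'); im=c['pixels']; go(.4503,-.1028,.165)
cv2.imwrite('pics/w5c.png',cv2.resize(im[120:320,180:400],None,fx=3,fy=3,interpolation=cv2.INTER_CUBIC))
E
```

```text
t: 9.72
tcp_pos: [0.6382, 0.154, 0.1945]
tool_rot: [3.141, 0.006, -3.141]
ft_force: [0.5, -0.3, -0.2]
grip_width: 0.0386
grasp_force: 0.0
turn z 0.0 then shift [ 187.2 -256.7   27.2] t 9.78
```

View pics/w5c.png

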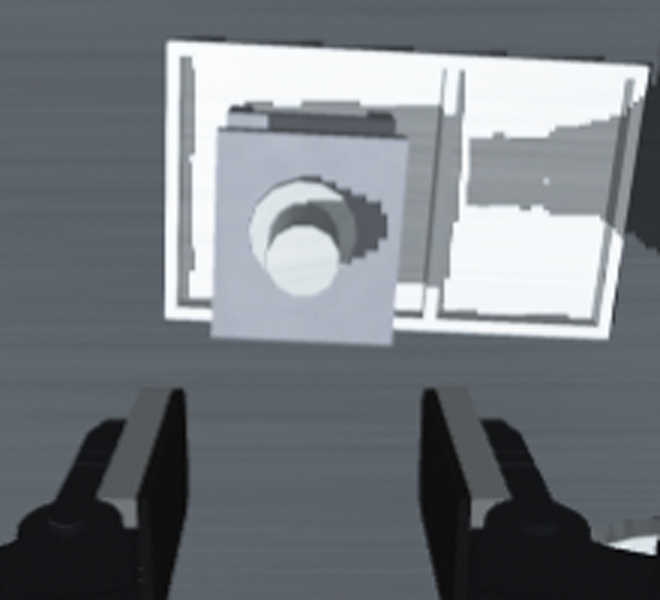

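The pin is seated: its collar lies on the upper ear and the stub stands upright at about (281,207). Next is the short sleeve.

```bash
python3 -m handwheel '[[[0,0,0],[16,-22,0],0.6],[[0,0,0],[31,-43,0],0.6],[[0,0,0],[36,-50,0],0.6],[[0,0,0],[36,-50,0],0.6],[[0,0,0],[36,-50,10],0.6],[[0,0,0],[22,-28,20],0.6],[[0,0,0],[10,-14,35],0.6],[[0,0,0],[0,0,40],0.6],[[0,0,0],[0,0,30],0.6],[[0,0,0],[0,0,0],0.6],[[0,0,0],[0,0,0],0.6]]'
python3 - <<'E'
from look import *
go(.4503,-.1028,.018)
c=snap('wrist','w6'); print(proj(c,[[.4503,-.1028,.042]]).round(1))
im=c['pixels']; m=((im.min(2)>175)).astype(np.uint8); m[330:]=0; n,l,s,ce=cv2.connectedComponentsWithStats(m)
for i in range(1,n):
    if s[i,4]>100: print(s[i],ce[i].round(1),onplane(c,[ce[i]],.042)[0].round(4))
E
```

```text
t: 11.15
tcp_pos: [0.4506, -0.1033, 0.0566]
tool_rot: [-3.141, 0.001, -3.141]
ft_force: [0.5, 0.4, 0.3]
grip_width: 0.0515
grasp_force: 0.0
turn z 0.0 then shift [ 0.3  0.5 38.6] t 11.15
[[280.2 252.9]]
[  46  187   81   78 2324] [ 85.8 225. ] [ 0.4343 -0.2068  0.042 ]
[ 254  225   60   56 1076] [283.4 253.3] [ 0.4506 -0.1011  0.042 ]
```

```bash
python3 -m handwheel '[[[0,0,0],[0,0.5,20],0.6],[[0,0,0],[0,0,18],0.6],[[0,0,0],[0,0,0.5],0.6],[[0,0,0],[0,0,0],0],[[0,0,0],[0,0,0],0],[[0,0,0],[0,0,0],0],[[0,0,0],[0,0,-10],0],[[0,0,0],[0,0,-40],0],[[0,0,0],[0,0,-50],0],[[0,0,0],[0,0,-45],0]]'
python3 - <<'E'
from look import *
go(.6396,.2337,.1)
E
```

```text
t: 12.45
tcp_pos: [0.4502, -0.1026, 0.1651]
tool_rot: [-3.141, 0.002, -3.141]
ft_force: [0.7, -0.0, -2.2]
grip_width: 0.0322
grasp_force: 59.9
turn z 0.0 then shift [-189.4  336.3   65.1] t 12.45
```

```bash
python3 -m handwheel '[[[0,0,0],[-12,21,0],0],[[0,0,0],[-26,47,0],0],[[0,0,0],[-29,52,0],0],[[0,0,0],[-29,52,0],0],[[0,0,0],[-29,52,0],0],[[0,0,0],[-29,52,0],0],[[0,0,0],[-23,38,0],0],[[0,0,0],[-12.5,22.5,0],0],[[0,0,0],[0,0,25],0],[[0,0,0],[0,0,40],0],[[0,0,0],[0,0,30],0],[[0,0,0],[0,0,10],0]]'
python3 - <<'E'
from look import *
go(.64,.234,.022); c=snap('wrist','w7')
E
```

```text
t: 13.95
tcp_pos: [0.6389, 0.2337, 0.0564]
tool_rot: [-3.141, -0.002, -3.141]
ft_force: [0.2, -0.1, -0.9]
grip_width: 0.0325
grasp_force: 59.9
turn z 0.0 then shift [-1.1  0.3 34.4] t 13.95
```

View pics/w7.png

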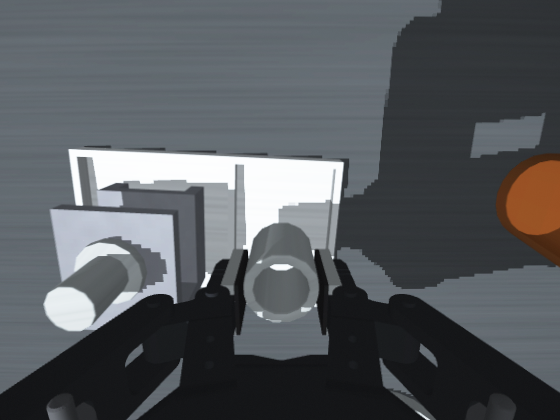

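The sleeve hangs at about (281,285), centred between the divider (240) and the end wall (335).

```bash
python3 -m handwheel '[[[0,0,0],[-1,0,20],0],[[0,0,0],[0,0,10],0],[[0,0,0],[0,0,3],0],[[0,0,0],[0,0,0.8],0],[[0,0,0],[0,0,0],0]]'
```

```text
t: 14.62
tcp_pos: [0.641, 0.2339, 0.024]
tool_rot: [3.141, 0.001, -3.141]
ft_force: [-0.7, -0.1, -0.7]
grip_width: 0.0324
grasp_force: 59.9
```

```bash
python3 -m handwheel '[[[0,0,0],[0,0,1.5],0],[[0,0,0],[0,0,0],0],[[0,0,0],[0,0,0],0.55],[[0,0,0],[0,0,0],0.55],[[0,0,0],[0,0,0],0.55],[[0,0,0],[0,0,-20],0.55],[[0,0,0],[0,0,-40],0.55],[[0,0,0],[0,0,-50],0.55],[[0,0,0],[0,0,-40],0.55],[[0,0,0],[0,0,0],0.55]]'
python3 - <<'E'
from look import *
c=snap('wrist','w8'); go(.441,.1815,.16)
t=pickle.load(open('pics/top0.pkl','rb')); w=pickle.load(open('pics/w2.pkl','rb'))
# flange disc outline: ellipse fit in both old pictures
for c,z in ((t,.006),(w,.006)):
    im=c['pixels']; p=proj(c,[[.441,.181,.012]])[0].astype(int); print(p)
    x0,y0=p-30; roi=im[y0:y0+60,x0:x0+60]
    m=((roi.min(2)>(120 if c is t else 150))).astype(np.uint8); cs,_=cv2.findContours(m,cv2.RETR_EXTERNAL,cv2.CHAIN_APPROX_NONE); k=max(cs,key=cv2.contourArea); h=cv2.convexHull(k); e=cv2.fitEllipse(h); print(e, onplane(c,[np.array(e[0])+[x0,y0]],.012).round(4))
E
```

```text
t: 15.88
tcp_pos: [0.6421, 0.2342, 0.1775]
tool_rot: [3.14, 0.008, -3.141]
ft_force: [-0.5, -0.5, -0.6]
grip_width: 0.047
grasp_force: 0.0
turn z 0.0 then shift [200.2 -52.5  14.6] t 15.93
[214 251]
((30.268264770507812, 30.79650115966797), (29.008028030395508, 29.663101196289062), 37.627769470214844) [[0.441 0.182 0.012]]
[440 193]
((33.19878387451172, 30.5101261138916), (59.562644958496094, 67.37361145019531), 55.181766510009766) [[0.441  0.1843 0.012 ]]
```

```bash
python3 - <<'E'
from look import *
c=pickle.load(open('pics/w8.pkl','rb')); im=c['pixels']; g=cv2.cvtColor(im,cv2.COLOR_BGR2GRAY)
p=proj(c,[[.641,.2357,.046]])[0]; print(p); x,y=p.astype(int)
print(g[y,x-40:x+40]); print(g[y-40:y+40,x])
E
python3 -m handwheel '[[[0,0,0],[15,-4,0],0.65],[[0,0,0],[35,-9,0],0.65],[[0,0,0],[50,-13,0],0.65],[[0,0,0],[50,-13,0],0.65],[[0,0,0],[35,-9,10],0.65],[[0,0,0],[16,-4,25],0.65],[[0,0,0],[0,0,40],0.65],[[0,0,0],[0,0,30],0.65],[[0,0,0],[0,0,12],0.65],[[0,0,0],[0,0,0],0.65]]'
python3 - <<'E'
from look import *
c=snap('wrist','w9'); go(.441,.182,.0175)
print(proj(c,[[.441,.182,.042],[.441,.182,.012]]).round(1))
E
```

```text
[281.37674784 196.6048415 ]
[196 196 196 197 196 197 197 197 198 175 187 197 196 196 196 254 255 255
 255 255 255 253 253 252 250 241 167 108 110 110 113 115 119 125 141 160
 176 185 186 186 186 186 181 168 148 135 128 148 162 168 171 174 165 244
 252 251 249 240 204 194 198 198 198 198 198 198 198 194 209 254 255 255
 255 215  78  70  70  70 123 138]
[255 255 255 255 255 255 255 255 255 255 255 255 255 252 190 126 127 126
 126 126 126 153 233 250 251 250 243 215 195 195 197 197 194 193 197 196
 195 197 199 199 186 150 127 124 124 125 124 124 124 124 124 127 207 248
 252 252 252 255 255 255 255 255 255 255 255 255 255 255 255 254 221 153
 149 230 254 255 255 245 171 137]
t: 17.18
tcp_pos: [0.4395, 0.1818, 0.0548]
tool_rot: [-3.141, -0.001, -3.141]
ft_force: [-0.2, -0.2, -0.0]
grip_width: 0.0555
grasp_force: 0.0
turn z 0.0 then shift [-1.   0.1 38. ] t 17.23
[[279.7 257.5]
 [279.9 237. ]]
```

View pics/w9.png

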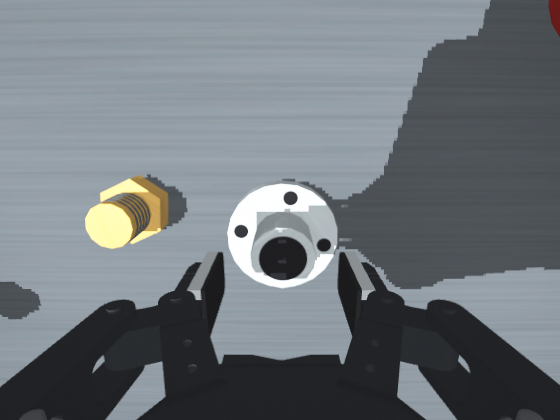

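The flange neck top is at about (283,258), midway between the fingers; the disc is centred at (283,235). Gripping the neck now.

```bash
python3 -m handwheel '[[[0,0,0],[-1,0,20],0.65],[[0,0,0],[0,0,12],0.65],[[0,0,0],[0,0,5],0.65],[[0,0,0],[0,0,0],0.65],[[0,0,0],[0,0,0],0],[[0,0,0],[0,0,0],0],[[0,0,0],[0,0,0],0],[[0,0,0],[0,0,-10],0],[[0,0,0],[0,0,-40],0],[[0,0,0],[0,0,-55],0],[[0,0,0],[0,0,-45],0],[[0,0,0],[0,0,0],0]]'
python3 - <<'E'
from look import *
go(.6142,-.2538,.17)
E
```

```text
t: 18.73
tcp_pos: [0.4419, 0.182, 0.1712]
tool_rot: [3.141, 0.006, -3.141]
ft_force: [0.3, -1.6, -5.7]
grip_width: 0.0342
grasp_force: 61.3
turn z 0.0 then shift [-172.3 -435.8    1.2] t 18.73
```

```bash
python3 -m handwheel '[[[0,0,0],[-9,-22,0],0],[[0,0,0],[-17,-43,0],0],[[0,0,0],[-21,-53,0],0],[[0,0,0],[-21,-53,0],0],[[0,0,0],[-21,-53,0],0],[[0,0,0],[-21,-53,0],0],[[0,0,0],[-21,-53,0],0],[[0,0,0],[-20,-50,0],0],[[0,0,0],[-14,-36,0],0],[[0,0,0],[-7,-20,0],0],[[0,0,0],[0,0,40],0],[[0,0,0],[0,0,0],0]]'
python3 - <<'E'
from look import *
go(.6142,-.2538,.0215); c=snap('wrist','w10')
im=c['pixels']; can=proj(pickle.load(open('pics/top0.pkl','rb')),[[.6142,-.2538,.0]]); print(can)
t=pickle.load(open('pics/top0.pkl','rb')); print('can cap',onplane(t,[[489,143]],.155))
E
```

```text
t: 20.23
tcp_pos: [0.6106, -0.253, 0.1231]
tool_rot: [3.136, -0.008, 3.142]
ft_force: [-0.4, 0.4, -3.9]
grip_width: 0.0345
grasp_force: 60.9
turn z -0.0 then shift [ -3.6  -0.8 101.6] t 20.23
[[393.46190729 176.94089577]]
can cap [[ 0.65289582 -0.41436141  0.155     ]]
```

View pics/w10.png

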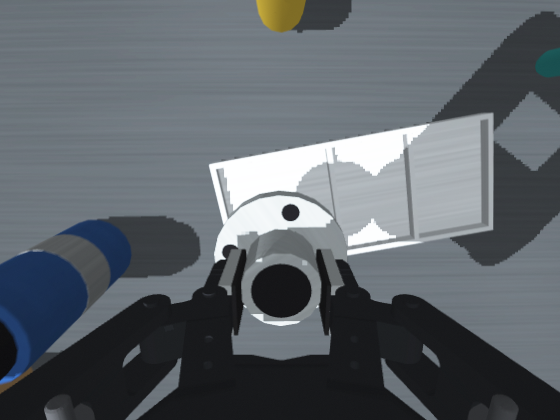

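The flange is held over the joint tray's left (large) bay; tray corners are at (210,165), (493,113) and (492,230), and the can at lower left is well clear.

```bash
python3 - <<'E'
from look import *
c=pickle.load(open('pics/w10.pkl','rb'))
P=onplane(c,[[210,165],[493,113],[492,230]],.014)[:,:2]; print(P.round(4))
d=P[1]-P[0]; print('len',np.hypot(*d),np.hypot(*(P[2]-P[1])),'yaw',np.arctan2(-d[0],d[1])); C=(P[0]+P[2])/2; u=d/np.hypot(*d); print('centre',C.round(4)); 
for y in (-.064,.015,.079): print(y,(C+u*y).round(4))
s=env.get_state(); print(s['tcp_pos'])
E
```

```text
[[ 0.5756 -0.3084]
 [ 0.5349 -0.0859]
 [ 0.6318 -0.0692]]
len 0.22619211561754568 0.09831385647284185 yaw 0.18075402841288418
centre [ 0.6037 -0.1888]
-0.064 [ 0.6152 -0.2518]
0.015 [ 0.601 -0.174]
0.079 [ 0.5895 -0.1111]
[ 0.61181243 -0.25345844  0.12597398]
```

```bash
python3 -m handwheel '[[[0,0,0],[-2.5,0,20],0],[[0,0,0],[0,0,30],0],[[0,0,0],[0,0,25],0],[[0,0,0],[0,0,10],0],[[0,0,0],[0,0,5],0],[[0,0,0],[0,0,0],0],[[0,0,0],[0,0,0],0]]'
```

```text
t: 21.15
tcp_pos: [0.6157, -0.2544, 0.039]
tool_rot: [-3.141, 0.001, -3.141]
ft_force: [0.6, 0.7, -3.1]
grip_width: 0.0345
grasp_force: 61.0
```

```bash
python3 -m handwheel '[[[0,0,0],[0,0,6],0],[[0,0,0],[0,0,5],0],[[0,0,0],[0,0,3],0],[[0,0,0],[0,0,1],0],[[0,0,0],[0,0,0],0],[[0,0,0],[0,0,0],0]]'
```

```text
t: 21.9
tcp_pos: [0.6154, -0.2542, 0.023]
tool_rot: [-3.141, 0.0, -3.141]
ft_force: [0.5, -0.8, -3.7]
grip_width: 0.034
grasp_force: 61.2
```

```bash
python3 -m handwheel '[[[0,0,0],[0,0,0.7],0],[[0,0,0],[0,0,0.7],0],[[0,0,0],[0,0,0],0]]'
```

```text
t: 22.28
tcp_pos: [0.6154, -0.2543, 0.023]
tool_rot: [-3.141, 0.0, -3.141]
ft_force: [-5.5, 2.1, 6.8]
grip_width: 0.0342
grasp_force: 62.3
```

```bash
python3 -m handwheel '[[[0,0,0],[0,0,0],0.6],[[0,0,0],[0,0,0],0.6],[[0,0,0],[0,0,0],0.6],[[0,0,0],[0,0,-15],0.6],[[0,0,0],[0,0,-40],0.6],[[0,0,0],[0,0,-50],0.6],[[0,0,0],[0,0,-35],0.6],[[0,0,0],[20,7,0],0.6],[[0,0,0],[50,18.5,0],0.6],[[0,0,0],[55,20,0],0.6],[[0,0,0],[45,16.5,0],0.6],[[0,0,0],[24,9,0],0.6]]'
python3 -m handwheel '[[[0,0,0],[0,0,30],0.6],[[0,0,0],[0,0,20],0.6],[[0,0,0],[0,0,0],0.6],[[0,0,0],[0,0,0],0.6]]'
python3 - <<'E'
from look import *
c=snap('wrist','w11'); im=c['pixels']; go(.4217,-.1833,.048); print(proj(c,[[.4217,-.1833,.08]]).round(1))
m=((im.min(2)>175)).astype(np.uint8); m[330:]=0; n,l,s,ce=cv2.connectedComponentsWithStats(m)
for i in range(1,n):
    if s[i,4]>100: print(s[i],ce[i].round(1),onplane(c,[ce[i]],.08)[0].round(4))
E
```

```text
t: 23.78
tcp_pos: [0.4197, -0.1825, 0.1628]
tool_rot: [-3.141, 0.001, 3.142]
ft_force: [0.3, -1.0, 0.4]
grip_width: 0.0512
grasp_force: 0.0
t: 24.28
tcp_pos: [0.4218, -0.1836, 0.1128]
tool_rot: [-3.14, 0.002, -3.141]
ft_force: [0.3, 0.2, -0.0]
grip_width: 0.0512
grasp_force: 0.0
turn z 0.0 then shift [ 0.1  0.3 64.8] t 24.32
[[280.  240.4]]
[257 215  39  32 184] [268.6 226.6] [ 0.4129 -0.19    0.08  ]
[258 248  45  18 335] [282.  258.8] [ 0.4338 -0.182   0.08  ]
```

```bash
python3 -m handwheel '[[[0,0,0],[0,0,20],0.6],[[0,0,0],[0,0,25],0.6],[[0,0,0],[0,0,15],0.6],[[0,0,0],[0,0,5],0.6],[[0,0,0],[0,0,0],0],[[0,0,0],[0,0,0],0],[[0,0,0],[0,0,0],0]]'
python3 -m handwheel '[[[0,0,0],[0,0,-15],0],[[0,0,0],[0,0,-40],0],[[0,0,0],[0,0,-50],0],[[0,0,0],[0,0,-35],0],[[0,0,0],[0,0,0],0]]'
python3 - <<'E'
from look import *
go(.6005,-.1755,.1)
E
```

```text
t: 25.2
tcp_pos: [0.4217, -0.1834, 0.0474]
tool_rot: [-3.141, 0.001, -3.141]
ft_force: [-0.5, 1.6, 5.7]
grip_width: 0.0331
grasp_force: 59.8
t: 25.82
tcp_pos: [0.422, -0.1838, 0.1885]
tool_rot: [-3.139, 0.004, -3.141]
ft_force: [-0.2, -0.6, -3.7]
grip_width: 0.0333
grasp_force: 60.3
turn z 0.0 then shift [-178.5    8.3   88.5] t 25.82
```

```bash
python3 -m handwheel '[[[0,0,0],[-15,7,0],0],[[0,0,0],[-35,16,0],0],[[0,0,0],[-45,20.5,0],0],[[0,0,0],[-40,18,0],0],[[0,0,0],[-21,10,0],0],[[0,0,0],[-10,4.3,20],0],[[0,0,0],[0,0,40],0],[[0,0,0],[0,0,35],0],[[0,0,0],[0,0,15],0],[[0,0,0],[0,0,5],0],[[0,0,0],[0,0,0],0],[[0,0,0],[0,0,0],0]]'
python3 - <<'E'
from look import *
go(.5879,-.108,.0514); c=snap('wrist','w12')
E
```

```text
t: 27.32
tcp_pos: [0.5878, -0.1076, 0.0727]
tool_rot: [-3.141, 0.002, -3.141]
ft_force: [1.1, 0.1, -2.3]
grip_width: 0.0333
grasp_force: 60.3
turn z 0.0 then shift [-0.1 -0.4 21.3] t 27.32
```

View pics/w12.png

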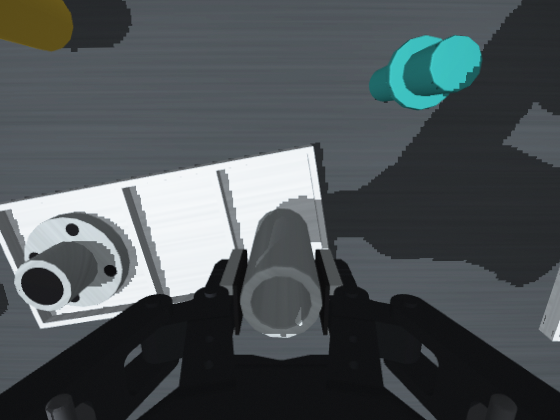

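The flange stands in the large bay at the left. The long sleeve's foot (~(282,225)) lies between the divider (235) and the end wall (325), so I'll lower it.

```bash
python3 -m handwheel '[[[0,0,0],[0,0,8],0],[[0,0,0],[0,0,7],0],[[0,0,0],[0,0,4],0],[[0,0,0],[0,0,1.5],0],[[0,0,0],[0,0,0.7],0],[[0,0,0],[0,0,0],0],[[0,0,0],[0,0,0],0]]'
```

```text
t: 28.25
tcp_pos: [0.5874, -0.1073, 0.0514]
tool_rot: [-3.141, 0.001, -3.141]
ft_force: [-3.7, 2.6, 5.8]
grip_width: 0.0327
grasp_force: 61.2
```

```bash
python3 -m handwheel '[[[0,0,0],[0,0,0],0.55],[[0,0,0],[0,0,0],0.55],[[0,0,0],[0,0,0],0.55],[[0,0,0],[0,0,-15],0.55],[[0,0,0],[0,0,-40],0.55],[[0,0,0],[0,0,-50],0.55],[[0,0,0],[0,0,-25],0.55],[[0,0,0],[20,24,0],0.55],[[0,0,0],[38,45,0],0.55],[[0,0,0],[38,45,0],0.55],[[0,0,0],[38,45,0],0.55],[[0,0,0],[30,36.5,0],0.55]]'
python3 -m handwheel '[[[0,0,0],[0,0,30],0.55],[[0,0,0],[0,0,50],0.55],[[0,0,0],[0,0,40],0.55],[[0,0,0],[0,0,0],0.55],[[0,0,0],[0,0,0],0.55]]'
python3 - <<'E'
from look import *
c=snap('wrist','w13'); im=c['pixels']; go(.4235,.088,.0185); print(proj(c,[[.4235,.088,.04],[.4235,.088,.014]]).round(1))
hsv=cv2.cvtColor(im,cv2.COLOR_BGR2HSV); m=cv2.inRange(hsv,(12,80,60),(32,255,255)); m[330:]=0
n,l,s,ce=cv2.connectedComponentsWithStats(m); i=1+s[1:,4].argmax(); print(s[i],ce[i])
x0,y0,w,h=s[i,:4]; print([ (r,np.flatnonzero(l[r]==i)[[0,-1]].tolist()) for r in range(y0+2,y0+h,6)])
E
```

```text
t: 29.75
tcp_pos: [0.4219, 0.0895, 0.1815]
tool_rot: [3.142, 0.002, -3.141]
ft_force: [0.3, -0.4, 0.9]
grip_width: 0.0467
grasp_force: 0.0
t: 30.38
tcp_pos: [0.4243, 0.0881, 0.0622]
tool_rot: [-3.141, 0.003, -3.141]
ft_force: [-0.5, 0.5, -0.3]
grip_width: 0.0469
grasp_force: 0.0
turn z 0.0 then shift [ 1.  -0.  43.8] t 30.43
[[279.3 246.3]
 [279.5 230.2]]
[ 255  195   59   72 2589] [285.22054847 232.45307068]
[(197, [280, 290]), (203, [267, 299]), (209, [258, 307]), (215, [264, 312]), (221, [257, 312]), (227, [256, 312]), (233, [262, 311]), (239, [260, 310]), (245, [261, 309]), (251, [263, 305]), (257, [265, 302]), (263, [272, 295])]
```

```bash
python3 -m handwheel '[[[0,0,0],[0.8,1,20],0.55],[[0,0,0],[0,0,18],0.55],[[0,0,0],[0,0,5],0.55],[[0,0,0],[0,0,0],0.55],[[0,0,0],[0,0,0],0],[[0,0,0],[0,0,0],0],[[0,0,0],[0,0,0],0],[[0,0,0],[0,0,0],0]]'
python3 -m handwheel '[[[0,0,0],[0,0,-15],0],[[0,0,0],[0,0,-40],0],[[0,0,0],[0,0,-60],0],[[0,0,0],[0,0,-45],0],[[0,0,0],[0,0,0],0]]'
python3 - <<'E'
from look import *
go(.6012,-.1798,.18)
E
```

```text
t: 31.42
tcp_pos: [0.423, 0.0892, 0.0185]
tool_rot: [3.142, 0.002, -3.141]
ft_force: [-2.2, 0.9, 8.8]
grip_width: 0.0241
grasp_force: 58.4
t: 32.05
tcp_pos: [0.4237, 0.0891, 0.1804]
tool_rot: [-3.141, 0.007, -3.141]
ft_force: [0.2, 0.7, -3.3]
grip_width: 0.0239
grasp_force: 59.4
turn z 0.0 then shift [-177.5 -268.9    0.4] t 32.05
```

```bash
python3 -m handwheel '[[[0,0,0],[-12,-18,0],0],[[0,0,0],[-26,-39,0],0],[[0,0,0],[-31,-47,0],0],[[0,0,0],[-31,-47,0],0],[[0,0,0],[-31,-47,0],0],[[0,0,0],[-26,-40,0],0],[[0,0,0],[-14,-21,0],0],[[0,0,0],[-6.5,-10,20],0],[[0,0,0],[0,0,40],0],[[0,0,0],[0,0,40],0],[[0,0,0],[0,0,15],0],[[0,0,0],[0,0,0],0]]'
python3 -m handwheel '[[[0,0,0],[0,0,5],0],[[0,0,0],[0,0,0],0]]'
python3 - <<'E'
from look import *
go(.6012,-.1798,.0225); c=snap('wrist','w14')
E
```

```text
t: 33.55
tcp_pos: [0.5995, -0.1793, 0.0614]
tool_rot: [3.141, -0.002, -3.141]
ft_force: [0.6, -0.4, -1.4]
grip_width: 0.0244
grasp_force: 59.3
t: 33.8
tcp_pos: [0.6003, -0.1799, 0.0581]
tool_rot: [-3.141, 0.001, -3.141]
ft_force: [0.5, 0.3, -1.6]
grip_width: 0.024
grasp_force: 59.3
turn z 0.0 then shift [-0.9  0.1 35.6] t 33.8
```

View pics/w14.png

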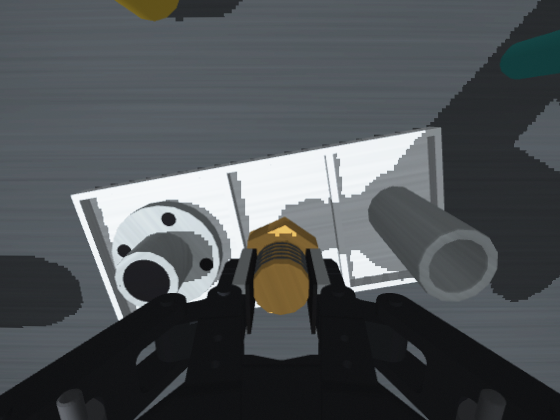

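The hex head (248–318 px) hangs between the dividers (~240 and ~343), centred, with the long sleeve standing at right.

```bash
python3 -m handwheel '[[[0,0,0],[0,0,15],0],[[0,0,0],[0,0,12],0],[[0,0,0],[0,0,5],0],[[0,0,0],[0,0,2],0],[[0,0,0],[0,0,1],0],[[0,0,0],[0,0,0.7],0],[[0,0,0],[0,0,0],0],[[0,0,0],[0,0,0],0]]'
```

```text
t: 34.85
tcp_pos: [0.6001, -0.1799, 0.0226]
tool_rot: [-3.141, 0.001, -3.141]
ft_force: [-3.8, 1.6, 5.9]
grip_width: 0.0239
grasp_force: 60.1
```

Contact. I'll release, lift and retreat towards the robot.

```bash
python3 -m handwheel '[[[0,0,0],[0,0,0],0.45],[[0,0,0],[0,0,0],0.45],[[0,0,0],[0,0,0],0.45],[[0,0,0],[0,0,-15],0.45],[[0,0,0],[0,0,-40],0.45],[[0,0,0],[0,0,-50],0.45],[[0,0,0],[0,0,-50],0.45],[[0,0,0],[50,0,0],0.45],[[0,0,0],[55,10,0],0.45],[[0,0,0],[55,10,0],0.45],[[0,0,0],[30,10,0],0.45],[[0,0,0],[0,0,0],0.45]]'
python3 - <<'E'
from look import *
c=snap('top','top1'); d=snap('scene','scene1'); a=c['pixels'][120:280,90:510]; b=d['pixels'][120:360,80:440]
a=cv2.resize(a,(790,301),interpolation=cv2.INTER_CUBIC); b=cv2.resize(b,(444,296),interpolation=cv2.INTER_CUBIC)
o=np.zeros((600,790,3),np.uint8); o[:301]=a; o[302:598,:444]=b
e=d['pixels'][180:240,310:400]; o[302:302+228,446:446+342]=cv2.resize(e,(342,228),interpolation=cv2.INTER_CUBIC)
cv2.imwrite('pics/final.png',o)
E
```

```text
t: 36.35
tcp_pos: [0.409, -0.1496, 0.178]
tool_rot: [-3.141, 0.001, 3.141]
ft_force: [0.6, -0.5, -0.0]
grip_width: 0.0382
grasp_force: 0.0
```

View pics/final.png

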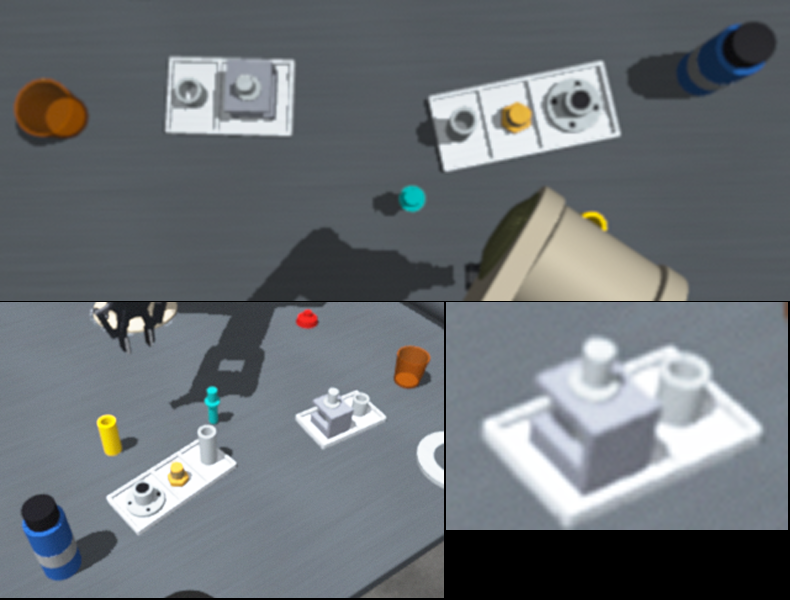

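The final picture shows the pin in the bracket with its collar on the upper ear, and the short sleeve in its bay. The flange, hex plug and long sleeve stand in the joint tray's bays, and the can and jar haven't moved.

```bash
python3 -m handwheel '[[[0,0,0],[0,0,0],0.45],[[0,0,0],[0,0,0],0.45],[[0,0,0],[0,0,0],0.45],[[0,0,0],[0,0,0],0.45]]' && python3 -c "
from rig import env
print(env.job_done())"
```

```text
t: 36.95
tcp_pos: [0.4101, -0.1499, 0.1766]
tool_rot: [3.141, -0.0, -3.141]
ft_force: [0.4, 0.2, -0.0]
grip_width: 0.038
grasp_force: 0.0
the job is handed in; nothing more can be done
None
```

Both kits are made up and the job was handed in at about 37 s: the last pictures show all five parts in place with the can and jar unmoved, but the hand-in returned no verdict.

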